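# Index the turret fixture and pin it with the locating punch

### The job

Set up the turret fixture for the next phone: turn its turret clockwise (seen from above), click by click, until the third seat clockwise from the tall post (the seat next to the post is the first) stands under the guide bush, and do not run on past it. Then take the middle-sized of the three punches from the tray and push it down through the bush, past its spring ball, until it stands on the bottom of that seat, press it down there with about 15 N (over 30 N would damage the seat), and let go. Leave the other things on the bench where they are.

Things in the scene. Friction and masses are not known exactly. Their poses are not given: they have to be found in the camera images.
- fixture: grey base plate 220 x 180 x 10 mm fixed to the bench, with a round aluminium turret (168 mm across) on a vertical axis. Origin: on the bench, on the turret's axis; z up. Three grey blocks 32 mm wide stand at the plate's +x side; the guide bush is on an arm of one of them (84 mm tall), at -45, 0 or +45 degrees from the fixture's +x about the axis; the two others (34 mm tall) are plain
- hub (a point): centre of the top of the turret's dark hub, 44 mm across, 55 mm above the bench, on the axis; its frame turns with the turret, x to the post. Around it on the flat deck (43 mm above the bench) seven like seats and the tall post share a circle of 60 mm radius in eight steps of 45 degrees. A seat is a round cup, outside 39 mm, bore 31 mm, rim 59 mm above the bench, with a steel anvil as its bottom
- turret (a joint): turret angle, rad; grows clockwise seen from above; a click each 0.785 (45 degrees). At value v the post stands at -90 degrees - v from the fixture's +x (anticlockwise positive). Stops at -0.12 and 4.05. Starts in the click at 0; 2 to 4 clicks are needed, by the bush's place. Leaving a click takes about 5 N sideways on the post; past half way it pulls into the next
- post_top (a point): centre of the top of the tall steel post on the turret, the handle for turning: 14 mm diameter, upright, 60 mm from the turret's axis, its top 140 mm above the bench; a collar 24 mm wide below 53 mm. Grip it above 90 mm, clear of the bush
- bush_mouth (a point): centre of the upper mouth of the guide bush, a steel tube standing over the ring of seats 60 mm from the turret's axis: outside 40 mm, bore 26.4 mm with sharp edges, from 61 to 84 mm above the bench, open below
- bush: the guide bush with its arm and block, fixed. Origin: on the bench below the bush's axis; its x is parallel to the fixture's, the block stands 39 to 61 mm from the bush's axis along +x, as high as the bush
- ball (a point): tip of the brass spring ball in the side of the bush's bore (its own +y), 75.5 mm above the bench; it reaches 3 mm into the bore. The punch's foot passes it under a downward push of about 8 N (up to 12 N); then the ball springs out over the foot and pushes it down by a few newtons. The punch must not be pressed on turret or bush with more than 30 N
- punch: the middle-sized aluminium punch, about 70 g, 80 mm tall, loose, upright in the tray: round foot 24 mm diameter, 20 mm high (lower edge broken by 1.5 mm), above it a plain shank 16 mm diameter. Origin: centre of the foot's underside; z up. Home, its underside bears on the third seat's anvil, which is rigid and was set anywhere from 44 to 53 mm above the bench: find it by feel
- punch_small: smaller punch, 66 mm tall, foot 17 mm, shank 12 mm; loose, in the tray; leave alone. Origin: centre of its underside
- punch_large: larger punch, 94 mm tall, foot 34 mm, shank 20 mm; loose, in the tray; leave alone. Origin: centre of its underside
- tray: fixed grey tray 250 x 90 mm, rim 12 mm high, floor 4 mm above the bench, long side along its x; the three punches stand in a row along it about 80 mm apart in any order. Origin: centre of its underside
- phone: black phone, 150 x 72 x 8 mm, lying loose on the blue mat; leave alone. Origin: centre of its underside
- phone_shell: opened phone shell, 146 x 70 x 5 mm, loose; leave alone. Origin: centre of its underside
- flux_jar: jar with a lid, 48 mm across, 40 mm tall, loose; leave alone. Origin: centre of its underside
- pot: white ceramic cup 72 mm across, 85 mm tall, loose; leave alone. Origin: centre of its underside
- tweezers: steel tweezers 115 mm long, lying loose; leave alone. Origin: middle of its underside
- screwdriver: screwdriver 160 mm long, lying loose; leave alone. Origin: middle of its underside

How it is judged:
On the way, in this order (a step that is already met when the one before it is completed fails the run):
1. the third seat clockwise from the post rests under the bush, the bush still empty (x of bush_mouth in the frame of hub between -0.0465 and -0.0385 m and y of bush_mouth in the frame of hub between -0.0465 and -0.0385 m and horizontal distance between punch and bush_mouth above 0.03 m), for 0.3 s.
2. the punch, past the ball, is pressed by hand on the bottom of the seat with at least 5 N (z of punch in the frame of fixture below 0.055 m and horizontal distance between punch and bush_mouth below 0.004 m and contact force between punch and fixture above 5 N and contact force between the fingers and punch above 0.3 N), for 0.1 s.
At the end, for the whole second after the job is handed in: The turret rests in the click that has the third seat clockwise from the post under the bush (within about 5 mm), and the middle-sized punch stands in it past the ball, released, at rest and upright, bearing on the seat's bottom (underside below 55 mm) and within 4 mm of the bush's axis (x of bush_mouth in the frame of hub between -0.0465 and -0.0385 m and y of bush_mouth in the frame of hub between -0.0465 and -0.0385 m and z of punch in the frame of fixture between 0.041 and 0.055 m and horizontal distance between punch and bush_mouth below 0.004 m and angle between punch's own z axis and vertical below 0.08 rad and linear speed of punch below 0.02 m/s and contact force between punch and fixture above 0.15 N); the robot touches nothing.
It fails at once if the turret is run past the wanted seat by more than half a click (x of bush_mouth in the frame of hub above -0.019 m and y of bush_mouth in the frame of hub below -0.03 m).
It fails at once if the punch is pressed on the turret, the fixture or the bush with more than 30 N (contact force between punch and fixture above 30 N or contact force between punch and bush above 30 N).
It fails at once if another punch is moved by more than 20 mm or tipped (distance of any of punch_small, punch_large from where it was at the start of the episode above 0.02 m or angle between any of punch_small, punch_large's own z axis and vertical above 0.4 rad).
It fails at once if another thing on the bench is moved by more than 30 mm (distance of any of phone, phone_shell, flux_jar, pot, tweezers, screwdriver from where it was at the start of the episode above 0.03 m).
It also fails if it takes over 70 s, if anything falls off the work surface, if the arm or the gripper's body presses on something with over 40 N, if the wrist force passes 120 N, or if a joint passes its speed limit or range.

### The arm

A 6-joint arm with a two-finger parallel gripper is mounted at the origin on the work surface. World frame = base frame: x ahead of the robot, y to its left, z up, the work surface at z = 0. Lengths are in m, angles in rad, forces in N, time in s.
With the tool pointing down it reaches from about 0.3 to 0.875 m from the base axis. Payload 6.4 kg.
Tool frame: the origin (TCP) lies midway between the tips of the shut fingers; the grasp point (between the pads) lies 19 mm behind it (ctrl.pinch_z is the distance from the TCP to the grasp point, in m); z points along the fingers, y is the line along which they close (so a half turn about z gives the same grasp; the last joint's range is limited). The gripper opens to 85 mm and grips with 20 to 120 N. Pads are 22 mm wide; open, the fingers measure 114 mm over their backs; the gripper's body (76 mm by 85 mm) begins 54 mm behind the grasp point. The pads swing forward as they close: fully open they stand 13 mm farther back than shut.
Start: joints at [1.045, 0.181, 1.607, -0, 1.354, -0.206], TCP at [0.181, 0.546, 0.231] pointing down, gripper open.
Joint ranges: [-2.99, 2.99], [-0.89, 2.07], [0.3, 2.58], [-1.14, 4.28], [0, 2.63], [-3.12, 3.12]. Speed limits (rad/s): [2.57, 2.57, 3.01, 3.14, 3.14, 3.14].

### API

Orientations are given as a unit quaternion [w, x, y, z].
In Python, from bench import ctrl gives the robot as it stands.
- The arm moves only by the tool apply_moves, never from a script. Its argument "moves" is a list of rows, each an object with "jaw": the opening, from 0 (shut) to 1 (fully open); "offset": the shift along the tool's x, y, z in mm, a list of three; "rot": the turn, a rotation vector about the tool's x, y, z in degrees, a list of three. In form: [{"jaw": jaw, "offset": [dx, dy, dz], "rot": [ax, ay, az]}, ...]. A call has exactly 5 rows; each row shifts and turns the commanded pose from where the row before left it, along the tool's axes as they then stand; what a row does not reach is not made up. A row lasts 1/8 s, in which the tool goes at most 62.5 mm and 10.7 degrees, less where a joint would pass 70% of its speed; a pose out of reach is approached as far as the arm can. A call is refused whole if a number of a shift passes 62.5 or a number of a turn 10.7, either way. A call with a gripper value outside its range is refused whole. The fingers move at their own pace and stop on an object; the grip force is fixed at half the most. Time passes only in rows, so rows that do not move let the fingers close, or fill a call up. It gives the time, the measured TCP pose, the force, the opening and the grip force at its end, in the units of the state.
- ctrl.get_obs(): the state, without advancing time (a new reading comes with each control period).
- ctrl.camera(name): name is "scene" or "top"; returns (picture, depth): 400x640x3 uint8, red, green, blue; 400x640 float32, m along the optical axis (not along the pixel's ray), 0 where there is no reading.
- ctrl.camera_params(name): a dict with "K" (3x3 intrinsics, pixels), "cam_to_world" (4x4, takes a point from camera to world coordinates). Camera axes: x right, y down, z forward; pixel columns grow to the right and rows downward; lengths in m; the calibration is good to about 2 mm. A picture is of the moment at which its call begins. camera_params takes no time and is no camera call.
- ctrl.hand_in(): hands the job in; it is judged then, once.
Trained networks look in the newest picture that a camera, given by its name, has taken for a name from the list of things; names that differ only in an ending like _2 or _b are one class to them, and where a whole thing is asked for, a point or a joint stands for the part that bears it (a point fixed in the world has none). Each returns a list of dicts, best first, with "score" (0 to 1); they miss things now and then, are a little off and sometimes report something else, mostly with a low value. They report only what shows in the picture. A call takes as long as a camera call.
- ctrl.outline_of(camera, target): "region" (400x640 bool, what is visible of it) and "position" ([column, row] in pixels, amid what is visible of it).
The state is a dict: "time_s": time; "q": joint angles; "dq": joint speeds; "joint_efforts": joint torques, N m; "eef_pos": TCP position; "eef_rot": TCP orientation; "wrist_force": force on the tool from outside, world axes, zero at the start; "torque": the same for the moment, N m; "opening": opening from 0.0 (shut) to 1.0 (fully open); "grasp_force": force on a finger pad.
Only numpy, scipy, OpenCV 4.12 (cv2) and the standard library are available. Lean on these libraries where they do the work, as an engineer would, in place of code of your own. Each camera call takes 0.05 s, during which the arm holds its last target. There are 200 camera calls.

## Working session

There is one attempt and no reset: what is moved stays moved. The work goes in short steps, Python scripts to look and compute and a tool call to move; the robot and the scene stay as the last step left them, time stands still between calls to the robot, and variables do not carry over. Pictures are saved under pics/ and viewed, at most 10 in all, crops included, and the job is handed in when it is done.

Besides the shell and the picture viewer there is one more tool, called as name(argument=value, ...) on one line, values as JSON. apply_moves: Moves the arm, as the interface text tells. Its arguments: {"type":"object","properties":{"moves":{"type":"array"}},"required":["moves"]}

```bash
mkdir -p pics; cat > h.py <<'E'
import numpy as np, cv2
from bench import ctrl
def snap(n,fn=None):
    im,d=ctrl.camera(n)
    if fn: cv2.imwrite('pics/'+fn,im[:,:,::-1])
    return im,d
def world(n,d,m=None):
    P=ctrl.camera_params(n);K=np.array(P['K']);T=np.array(P['cam_to_world'])
    v,u=np.mgrid[0:400,0:640]
    p=np.stack([(u-K[0,2])/K[0,0]*d,(v-K[1,2])/K[1,1]*d,d],-1)
    return p@T[:3,:3].T+T[:3,3]
E
python3 - <<'E'
from h import *
o=ctrl.get_obs();print(o['time_s'],o['eef_rot'],ctrl.pinch_z)
for c in ['top','scene']:
    im,d=snap(c,c+'0.png');W=world(c,d)
    print(c,np.round(ctrl.camera_params(c)['cam_to_world'],3).tolist())
    for t in ['post_top','bush','punch','punch_small','punch_large','tray','fixture']:
        for r in ctrl.outline_of(c,t)[:2]:
            m=r['region']&(d>0);p=W[m]
            if len(p)==0: continue
            zt=np.percentile(p[:,2],98);q=p[p[:,2]>zt-.006]
            print(t,round(r['score'],2),np.round(r['position']),m.sum(),'med',np.round(np.median(p,0),3),'top',np.round(q.mean(0),4),np.round((q.min(0)+q.max(0))/2,4))
E
```

```text
0.0 [-3.22875762e-04  1.59209934e-01  9.87244364e-01 -8.11472009e-04] 0.0187
top [[-0.017, -0.99, 0.138, 0.381], [-1.0, 0.016, -0.013, -0.025], [0.01, -0.138, -0.99, 1.372], [0.0, 0.0, 0.0, 1.0]]
post_top 0.73 [280. 204.] 2120 med [0.571 0.063 0.044] top [0.5733 0.0129 0.1088] [0.5845 0.0193 0.1075]
post_top 0.63 [330. 262.] 15 med [ 0.39  -0.079  0.005] top [ 0.4059 -0.0787  0.0098] [ 0.4028 -0.0787  0.0097]
bush 0.51 [304. 184.] 247 med [ 0.625 -0.006  0.083] top [ 0.6243 -0.0035  0.0843] [0.6214 0.002  0.0868]
punch 0.64 [383. 220.] 59 med [ 0.519 -0.251  0.052] top [ 0.5215 -0.2543  0.0844] [ 0.5219 -0.2535  0.085 ]
punch_large 0.55 [375. 200.] 128 med [ 0.587 -0.227  0.03 ] top [ 0.591  -0.2298  0.0993] [ 0.5904 -0.23    0.1012]
tray 0.75 [380. 224.] 1930 med [ 0.508 -0.245  0.004] top [ 0.5185 -0.2425  0.0129] [ 0.5175 -0.245   0.0414]
tray 0.74 [376. 200.] 109 med [ 0.586 -0.225  0.032] top [ 0.5906 -0.2282  0.0992] [ 0.589  -0.2285  0.1012]
fixture 0.57 [282. 202.] 3209 med [0.576 0.058 0.042] top [0.578  0.0051 0.0989] [0.5947 0.029  0.1039]
scene [[0.338, 0.524, -0.781, 1.3
[... 472 characters left out ...]
32 -0.0023  0.0842] [0.6207 0.0066 0.0844]
punch_small 0.48 [226. 212.] 47 med [ 0.438 -0.249  0.055] top [ 0.4361 -0.249   0.0697] [ 0.4343 -0.2485  0.0695]
punch_large 0.72 [237. 246.] 321 med [ 0.597 -0.231  0.036] top [ 0.5917 -0.2302  0.0979] [ 0.5903 -0.2304  0.0983]
tray 0.62 [230. 246.] 1473 med [ 0.54  -0.248  0.006] top [ 0.5312 -0.2511  0.0313] [ 0.5215 -0.2445  0.0579]
tray 0.58 [237. 245.] 277 med [ 0.597 -0.23   0.044] top [ 0.5915 -0.2296  0.0979] [ 0.5903 -0.2302  0.0983]
fixture 0.76 [340. 232.] 2597 med [0.622 0.05  0.043] top [0.5561 0.0016 0.1246] [0.5546 0.0037 0.1234]
fixture 0.53 [340. 219.] 1466 med [0.583 0.065 0.05 ] top [0.5561 0.0017 0.132 ] [0.5546 0.0027 0.1314]
```

```bash
python3 - <<'E'
import cv2
a=cv2.imread('pics/top0.png')[120:300,180:440];b=cv2.imread('pics/scene0.png')[140:320,180:440]
cv2.imwrite('pics/c0.png',cv2.resize(cv2.vconcat([a,b]),None,fx=1.66,fy=1.66,interpolation=cv2.INTER_CUBIC) if 0 else cv2.vconcat([cv2.resize(a,(430,298),interpolation=2),cv2.resize(b,(430,298),interpolation=2)]))
E
python3 - <<'E'
# hub, deck & bush fit
import sys; sys.path.insert(0,'.')
from h import *
for c in ['top','scene']:
    im,d=snap(c);W=world(c,d)
    near=(np.abs(W[...,0]-.57)<.16)&(np.abs(W[...,1]-.06)<.16)&(d>0)
    for nm,z0,z1 in [('plate',.007,.013),('deck',.040,.046),('hub',.0525,.0565),('rim',.0575,.062),('bushtop',.081,.087),('post',.1,.145)]:
        m=near&(W[...,2]>z0)&(W[...,2]<z1);p=W[m]
        print(c,nm,len(p),p.mean(0).round(3),p.min(0).round(3),p.max(0).round(3))
        if nm in('bushtop','post'): 
            print((p*1000).round().astype(int)[::max(1,len(p)//60)].tolist())
E
```

```text
top plate 912 [0.591 0.044 0.01 ] [ 0.412 -0.083  0.007] [0.726 0.218 0.013]
top deck 1083 [0.574 0.061 0.043] [ 0.494 -0.022  0.04 ] [0.678 0.142 0.046]
top hub 185 [0.576 0.064 0.055] [ 0.503 -0.022  0.053] [0.652 0.134 0.056]
top rim 172 [0.575 0.074 0.059] [ 0.502 -0.029  0.058] [0.652 0.133 0.062]
top bushtop 152 [ 0.623 -0.002  0.084] [ 0.584 -0.029  0.081] [0.662 0.042 0.087]
[[662, -4, 82], [659, -4, 82], [656, -4, 83], [655, -11, 85], [655, -23, 84], [652, -17, 85], [652, -23, 85], [652, -29, 82], [649, -1, 86], [649, -7, 85], [650, -17, 82], [648, -26, 86], [646, -1, 86], [646, -10, 84], [645, -20, 86], [646, -26, 85], [643, -4, 86], [643, -13, 84], [642, -23, 86], [642, -29, 85], [640, -1, 83], [640, -7, 84], [639, -16, 86], [637, 2, 84], [637, -10, 82], [637, -19, 83], [634, -1, 85], [634, -7, 81], [634, -13, 81], [633, -19, 84], [631, -4, 82], [630, -19, 83], [628, 2, 84], [627, -4, 86], [628, -10, 81], [627, -16, 83], [624, -1, 84], [625, -7, 82], [625, -13, 82], [622, 8, 83], [622, 2, 81], [621, -7, 85], [619, 8, 83], [618, -1, 84], [618, -13, 85], [616, 39, 82], [616,
[... 2711 characters left out ...]
 126], [556, -2, 129], [561, -1, 132], [559, 3, 130], [561, 5, 131], [548, -2, 122], [559, -3, 128], [559, 0, 128], [561, 2, 129], [560, 6, 127], [550, -3, 119], [558, -3, 124], [557, 1, 123], [557, 4, 122], [560, 6, 124], [551, -3, 117], [556, -2, 120], [556, 1, 119], [559, 3, 120], [557, 7, 119], [554, -4, 115], [555, -2, 115], [559, 0, 117], [558, 3, 117], [558, 6, 116], [551, -3, 110], [558, -3, 114], [558, 1, 113], [562, 2, 116], [561, 5, 114], [550, -2, 106], [555, -1, 108], [557, 1, 109], [562, 2, 112], [558, 6, 109], [551, -3, 103], [555, -1, 105], [560, 0, 108], [562, 2, 109], [560, 6, 107], [559, -3, 105], [561, -1, 106], [558, 3, 103], [562, 5, 105], [557, -2, 100], [560, 0, 102]]
```

View pics/c0.png

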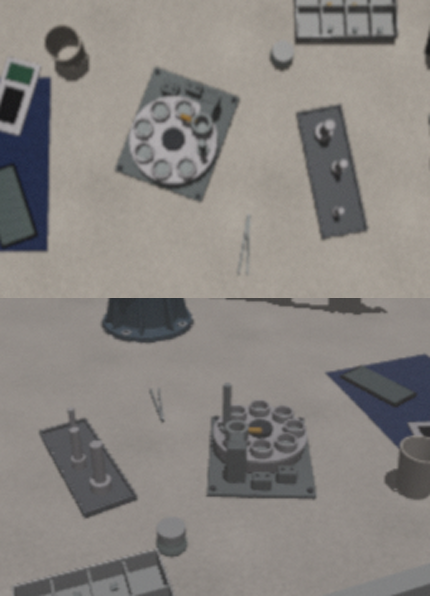

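The bush is at -45° from the fixture's +x and the post is at the near-right, so 4 clicks are needed. In the crop, the top view shows the bush at about (203,125), the hub at (174,138) and the middle punch at (338,170).

```bash
cat >> h.py <<'E'
from scipy.spatial.transform import Rotation as R
def plan(xyz,psi,n,dec=1):
    """rows from present pose to xyz, tool down with y axis at psi deg"""
    o=ctrl.get_obs();q=np.array(o['eef_rot']);r0=R.from_quat(q[[1,2,3,0]]);p0=np.array(o['eef_pos'])
    ps=np.deg2rad(psi);y=np.array([np.cos(ps),np.sin(ps),0]);z=np.array([0,0,-1.]);x=np.cross(y,z)
    r1=R.from_matrix(np.stack([x,y,z],1));rv=(r0.inv()*r1).as_rotvec()/n
    print('t',round(o['time_s'],2),'pos',p0.round(4),'psi',np.degrees(np.arctan2(*r0.as_matrix()[1::-1,1])).round(1),'F',np.round(o['wrist_force'],1),'open',round(o['opening'],3),'grip',round(o['grasp_force'],1),'q6',round(o['q'][5],2))
    p,r=p0.copy(),r0
    for i in range(n):
        t=p0+(np.array(xyz)-p0)*(i+1)/n
        d=np.round(r.inv().apply(t-p)*1000,dec);p=p+r.apply(d/1000);a=np.round(np.degrees(rv),dec);r=r*R.from_rotvec(np.radians(a))
        print(d.tolist(),a.tolist())
E
python3 - <<'E'
from h import *
from scipy.optimize import minimize
for c in ['top','scene']:
    im,d=snap(c);W=world(c,d)
    X,Y,Z=W[...,0],W[...,1],W[...,2]
    m=(np.hypot(X-.575,Y-.06)<.092)&(Z>.038)&(Z<.064)&(d>0)
    h=cv2.convexHull((W[m][:,:2]*1e3).astype(np.float32))
    print(c,cv2.minEnclosingCircle(h))
    m=(np.hypot(X-.602,Y-.006)<.027)&(Z>.079)&(Z<.09)&(d>0)
    print('bush',cv2.minEnclosingCircle((W[m][:,:2]*1e3).astype(np.float32)),W[m].mean(0))
plan([.555,.0035,.2],163,15)
E
```

```text
top ((577.3494262695312, 58.88951110839844), 83.83158874511719)
bush ((605.0475463867188, 6.913998126983643), 24.15169906616211) [0.60520824 0.00470768 0.08375696]
scene ((575.0655517578125, 58.48622512817383), 84.74784088134766)
bush ((603.8264770507812, 5.261074542999268), 25.05586814880371) [0.60369178 0.004863   0.08368822]
t 1.0 pos [0.1807 0.5459 0.2313] psi 71.7 F [0.  0.9 0.3] open 0.999 grip 0.0 q6 -0.21
[-35.1, -26.5, 2.1] [0.0, -0.0, -6.1]
[-32.0, -30.0, 2.1] [0.0, -0.0, -6.1]
[-28.7, -33.3, 2.1] [0.0, -0.0, -6.1]
[-24.9, -36.2, 2.0] [0.0, -0.0, -6.1]
[-21.0, -38.6, 2.1] [0.0, -0.0, -6.1]
[-16.8, -40.6, 2.1] [0.0, -0.0, -6.1]
[-12.3, -42.1, 2.1] [0.0, -0.0, -6.1]
[-7.8, -43.3, 2.1] [0.0, -0.0, -6.1]
[-3.2, -43.8, 2.1] [0.0, -0.0, -6.1]
[1.5, -43.9, 2.0] [0.0, -0.0, -6.1]
[6.2, -43.5, 2.1] [0.0, -0.0, -6.1]
[10.7, -42.6, 2.1] [0.0, -0.0, -6.1]
[15.2, -41.2, 2.1] [0.0, -0.0, -6.1]
[19.5, -39.4, 2.1] [0.0, -0.0, -6.1]
[23.6, -37.0, 2.1] [0.0, -0.0, -6.1]
```

apply_moves(moves=[{"jaw": 1, "offset": [-35.1, -26.5, 2.1], "rot": [0, 0, -6.1]}, {"jaw": 1, "offset": [-32, -30, 2.1], "rot": [0, 0, -6.1]}, {"jaw": 1, "offset": [-28.7, -33.3, 2.1], "rot": [0, 0, -6.1]}, {"jaw": 1, "offset": [-24.9, -36.2, 2], "rot": [0, 0, -6.1]}, {"jaw": 1, "offset": [-21, -38.6, 2.1], "rot": [0, 0, -6.1]}])

```text
time_s: 1.62
eef_pos: [0.3062, 0.3639, 0.221]
eef_rot: [0.0, -0.108, 0.994, 0.0]
wrist_force: [0.3, 0.9, 0.0]
opening: 1.005
grasp_force: 0.0
```

apply_moves(moves=[{"jaw": 1, "offset": [-16.8, -40.6, 2.1], "rot": [0, 0, -6.1]}, {"jaw": 1, "offset": [-12.3, -42.1, 2.1], "rot": [0, 0, -6.1]}, {"jaw": 1, "offset": [-7.8, -43.3, 2.1], "rot": [0, 0, -6.1]}, {"jaw": 1, "offset": [-3.2, -43.8, 2.1], "rot": [0, 0, -6.1]}, {"jaw": 1, "offset": [1.5, -43.9, 2], "rot": [0, 0, -6.1]}])

```text
time_s: 2.25
eef_pos: [0.431, 0.183, 0.2107]
eef_rot: [0.0, -0.365, 0.931, -0.0]
wrist_force: [1.2, 1.1, 0.1]
opening: 0.998
grasp_force: 0.0
```

apply_moves(moves=[{"jaw": 0.6, "offset": [6.2, -43.5, 2.1], "rot": [0, 0, -6.1]}, {"jaw": 0.6, "offset": [10.7, -42.6, 2.1], "rot": [0, 0, -6.1]}, {"jaw": 0.6, "offset": [15.2, -41.2, 2.1], "rot": [0, 0, -6.1]}, {"jaw": 0.6, "offset": [19.5, -39.4, 2.1], "rot": [0, 0, -6.1]}, {"jaw": 0.6, "offset": [23.6, -37, 2.1], "rot": [0, 0, -6.1]}])

```text
time_s: 2.88
eef_pos: [0.5558, 0.0022, 0.2]
eef_rot: [0.0, -0.597, 0.802, -0.0]
wrist_force: [-0.0, -0.5, 0.5]
opening: 0.602
grasp_force: 0.0
```

```bash
python3 - <<'E'
from h import *
plan([.5555,.0035,.104],161,5)
E
```

```text
t 2.88 pos [0.5558 0.0022 0.2   ] psi 163.4 F [-0.  -0.5  0.5] open 0.602 grip 0.0 q6 -3.06
[-0.2, 0.1, 19.2] [-0.0, 0.0, 0.5]
[-0.3, 0.2, 19.2] [-0.0, 0.0, 0.5]
[-0.2, 0.1, 19.2] [-0.0, 0.0, 0.5]
[-0.2, 0.2, 19.2] [-0.0, 0.0, 0.5]
[-0.2, 0.1, 19.2] [-0.0, 0.0, 0.5]
```

apply_moves(moves=[{"jaw": 0.6, "offset": [-0.2, 0.1, 19.2], "rot": [0, 0, 0.5]}, {"jaw": 0.6, "offset": [-0.2, 0.1, 19.2], "rot": [0, 0, 0.5]}, {"jaw": 0.6, "offset": [-0.2, 0.2, 19.2], "rot": [0, 0, 0.5]}, {"jaw": 0.6, "offset": [-0.2, 0.2, 19.2], "rot": [0, 0, 0.5]}, {"jaw": 0.6, "offset": [-0.2, 0.1, 19.2], "rot": [0, 0, 0.5]}])

```text
time_s: 3.5
eef_pos: [0.5547, 0.0047, 0.1034]
eef_rot: [0.0, -0.578, 0.816, -0.0]
wrist_force: [0.7, 0.9, 0.6]
opening: 0.6
grasp_force: 0.0
```

apply_moves(moves=[{"jaw": 0.23, "offset": [0, 0, 0], "rot": [0, 0, 0]}, {"jaw": 0.23, "offset": [0, 0, 0], "rot": [0, 0, 0]}, {"jaw": 0.23, "offset": [0, 0, 0], "rot": [0, 0, 0]}, {"jaw": 0.23, "offset": [0, 0, 0], "rot": [0, 0, 0]}, {"jaw": 0.23, "offset": [0, 0, 0], "rot": [0, 0, 0]}])

```text
time_s: 4.12
eef_pos: [0.5549, 0.0047, 0.1044]
eef_rot: [0.0, -0.578, 0.816, -0.0]
wrist_force: [-0.3, -0.3, -0.1]
opening: 0.227
grasp_force: 0.0
```

```bash
python3 - <<'E'
from h import *
a,_=snap('top');b,_=snap('scene')
f=lambda i:cv2.resize(i[150:270,230:390,::-1],(640,480),interpolation=2)[:290*2]
cv2.imwrite('pics/c1.png',cv2.hconcat([cv2.resize(a[150:270,230:340,::-1],(400,436),interpolation=2),cv2.resize(b[130:250,280:390,::-1],(400,436),interpolation=2)]))
plan([.5555,.0035,.104],161,1)
E
```

```text
t 4.22 pos [0.5547 0.0047 0.1042] psi 160.7 F [-0.1  0.2  2. ] open 0.224 grip 0.0 q6 -3.01
[0.8, -1.1, 0.2] [-0.0, -0.0, -0.3]
```

View pics/c1.png

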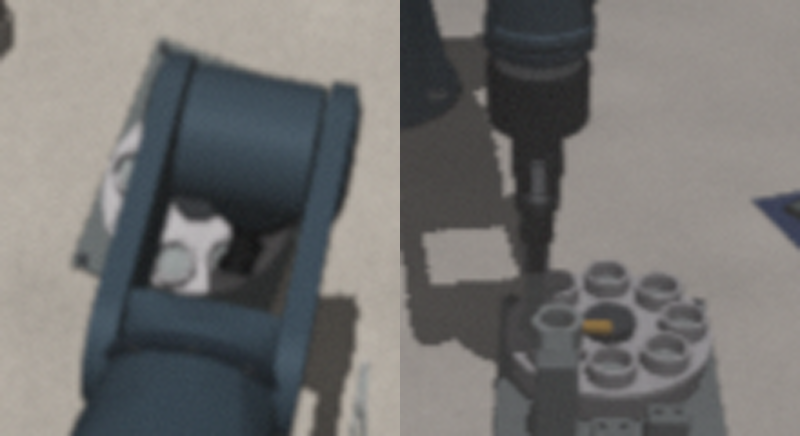

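The gripper is around the post, with almost no contact force. The scene crop shows the fingers at (535,265), clear of the bush at (557,322). Now one click per call.

apply_moves(moves=[{"jaw": 0.2, "offset": [-0.7, 9.4, 0], "rot": [0, 0, 9]}, {"jaw": 0.2, "offset": [-0.7, 9.4, 0], "rot": [0, 0, 9]}, {"jaw": 0.2, "offset": [-0.7, 9.4, 0], "rot": [0, 0, 9]}, {"jaw": 0.2, "offset": [-0.7, 9.4, 0], "rot": [0, 0, 9]}, {"jaw": 0.2, "offset": [-0.7, 9.4, 0], "rot": [0, 0, 9]}])

```text
time_s: 4.85
eef_pos: [0.5208, 0.035, 0.1045]
eef_rot: [0.001, -0.22, 0.976, -0.0]
wrist_force: [0.4, -0.1, 0.5]
opening: 0.201
grasp_force: 0.4
```

```bash
python3 - <<'E'
from h import *
phi=np.radians(-109.3-45)
plan([.5755+.06*np.cos(phi),.0595+.06*np.sin(phi),.104],115.7,1)
a,_=snap('top');b,_=snap('scene')
cv2.imwrite('pics/c2.png',cv2.hconcat([cv2.resize(a[150:270,230:340,::-1],(400,436),interpolation=2),cv2.resize(b[130:250,280:390,::-1],(400,436),interpolation=2)]))
E
```

```text
t 4.85 pos [0.5208 0.035  0.1045] psi 115.4 F [ 0.4 -0.1  0.5] open 0.201 grip 0.4 q6 -2.17
[0.1, -1.6, 0.5] [-0.1, 0.1, -0.3]
```

View pics/c2.png

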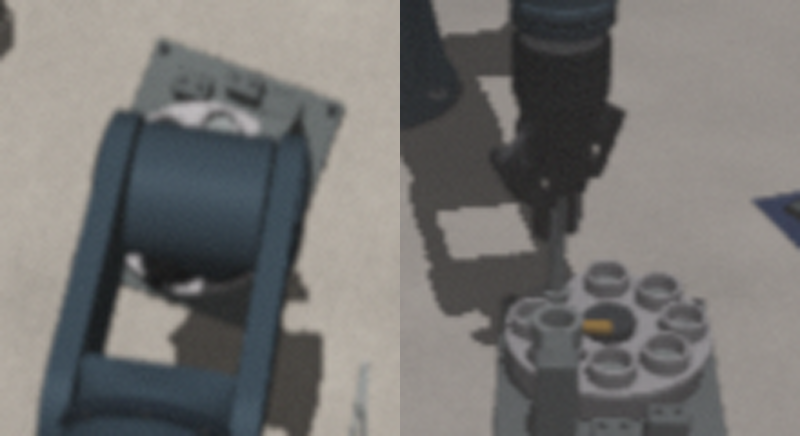

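The post has moved one click inside the fingers; it now shows at about (560,245). Two more clicks.

apply_moves(moves=[{"jaw": 0.2, "offset": [-0.7, 9.2, 0], "rot": [0, 0, 9]}, {"jaw": 0.2, "offset": [-0.7, 9.3, 0], "rot": [0, 0, 9]}, {"jaw": 0.2, "offset": [-0.7, 9.3, 0], "rot": [0, 0, 9]}, {"jaw": 0.2, "offset": [-0.7, 9.3, 0], "rot": [0, 0, 9]}, {"jaw": 0.2, "offset": [-0.7, 9.3, 0], "rot": [0, 0, 9]}])

```text
time_s: 5.58
eef_pos: [0.5179, 0.08, 0.1041]
eef_rot: [0.0, 0.169, 0.986, -0.0]
wrist_force: [0.8, -1.5, -0.1]
opening: 0.202
grasp_force: 0.5
```

apply_moves(moves=[{"jaw": 0.2, "offset": [-0.7, 9.2, 0], "rot": [0, 0, 9]}, {"jaw": 0.2, "offset": [-0.7, 9.3, 0], "rot": [0, 0, 9]}, {"jaw": 0.2, "offset": [-0.7, 9.3, 0], "rot": [0, 0, 9]}, {"jaw": 0.2, "offset": [-0.7, 9.3, 0], "rot": [0, 0, 9]}, {"jaw": 0.2, "offset": [-0.7, 9.3, 0], "rot": [0, 0, 9]}])

```text
time_s: 6.2
eef_pos: [0.5473, 0.1144, 0.1037]
eef_rot: [-0.001, 0.533, 0.846, -0.001]
wrist_force: [-1.9, 0.1, 1.2]
opening: 0.201
grasp_force: 0.7
```

```bash
python3 - <<'E'
from h import *
for k in (135,180):
    phi=np.radians(-109.3-k)
    plan([.5755+.06*np.cos(phi),.0595+.06*np.sin(phi),.104],160.7-k,5)
E
```

```text
t 6.2 pos [0.5473 0.1144 0.1037] psi 25.6 F [-1.9  0.1  1.2] open 0.201 grip 0.7 q6 -0.45
[-0.3, 0.3, -0.1] [-0.0, -0.0, -0.0]
[-0.4, 0.3, -0.0] [-0.0, -0.0, -0.0]
[-0.3, 0.4, -0.1] [-0.0, -0.0, -0.0]
[-0.3, 0.3, -0.1] [-0.0, -0.0, -0.0]
[-0.4, 0.3, -0.0] [-0.0, -0.0, -0.0]
t 6.2 pos [0.5473 0.1144 0.1037] psi 25.6 F [-1.9  0.1  1.2] open 0.201 grip 0.7 q6 -0.45
[-3.8, 8.8, -0.1] [-0.0, 0.0, 9.0]
[-2.4, 9.3, -0.1] [-0.0, 0.0, 9.0]
[-1.0, 9.6, -0.1] [-0.0, 0.0, 9.0]
[0.6, 9.6, -0.1] [-0.0, 0.0, 9.0]
[2.1, 9.3, -0.0] [-0.0, 0.0, 9.0]
```

apply_moves(moves=[{"jaw": 0.2, "offset": [-1, 9.3, 0], "rot": [0, 0, 9]}, {"jaw": 0.2, "offset": [-1, 9.3, 0], "rot": [0, 0, 9]}, {"jaw": 0.2, "offset": [-0.8, 9.4, 0], "rot": [0, 0, 9]}, {"jaw": 0.2, "offset": [-0.7, 9.4, 0], "rot": [0, 0, 9]}, {"jaw": 0.2, "offset": [-0.7, 9.4, 0], "rot": [0, 0, 9]}])

```text
time_s: 6.82
eef_pos: [0.5932, 0.1169, 0.1034]
eef_rot: [-0.001, 0.816, 0.578, -0.001]
wrist_force: [-1.4, 1.0, 0.3]
opening: 0.204
grasp_force: 0.7
```

apply_moves(moves=[{"jaw": 0.2, "offset": [0, 0, 0], "rot": [0, 0, 0]}, {"jaw": 0.2, "offset": [0, 0, 0], "rot": [0, 0, 0]}, {"jaw": 0.5, "offset": [0, 0, 0], "rot": [0, 0, 0]}, {"jaw": 0.5, "offset": [0, 0, 0], "rot": [0, 0, 0]}, {"jaw": 0.5, "offset": [0, 0, 0], "rot": [0, 0, 0]}])

```text
time_s: 7.45
eef_pos: [0.5935, 0.1165, 0.1041]
eef_rot: [-0.0, 0.815, 0.579, -0.0]
wrist_force: [-0.4, -0.2, -0.4]
opening: 0.499
grasp_force: 0.0
```

```bash
python3 - <<'E'
from h import *
phi=np.radians(-109.3-180)
p=[.5755+.06*np.cos(phi),.0595+.06*np.sin(phi),.104]
print(p);plan(p,-19.3,1)
b,_=snap('scene')
p[2]=.22;plan(p,-19.3,4)
cv2.imwrite('pics/c3.png',cv2.resize(b[130:250,280:390,::-1],(400,436),interpolation=2))
E
```

```text
[np.float64(0.5953308635627934), np.float64(0.11612805709499377), 0.104]
t 7.45 pos [0.5935 0.1165 0.1041] psi -19.3 F [-0.4 -0.2 -0.4] open 0.499 grip 0.0 q6 0.33
[0.2, 1.9, 0.1] [-0.0, 0.0, 0.0]
t 7.5 pos [0.5935 0.1165 0.104 ] psi -19.3 F [-0.1 -0.9  0.1] open 0.504 grip 0.0 q6 0.33
[0.1, 0.4, -29.0] [-0.0, 0.0, 0.0]
[0.0, 0.5, -29.0] [-0.0, 0.0, 0.0]
[0.1, 0.4, -29.0] [-0.0, 0.0, 0.0]
[0.0, 0.5, -29.0] [-0.0, 0.0, 0.0]
```

View pics/c3.png

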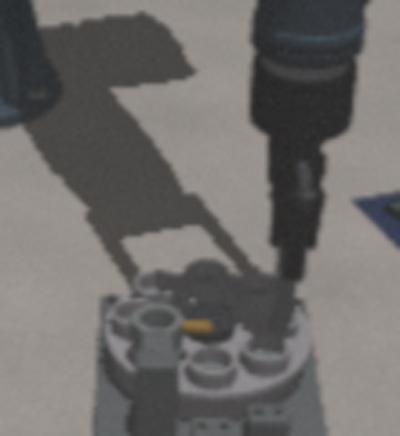

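apply_moves(moves=[{"jaw": 0.5, "offset": [0, 0, -25], "rot": [0, 0, 0]}, {"jaw": 0.5, "offset": [0, 0, -25], "rot": [0, 0, 0]}, {"jaw": 0.5, "offset": [0, 0, -25], "rot": [0, 0, 0]}, {"jaw": 0.5, "offset": [0, 0, -25], "rot": [0, 0, 0]}, {"jaw": 0.5, "offset": [0, 0, 0], "rot": [0, 0, 0]}])

```text
time_s: 8.12
eef_pos: [0.5952, 0.1165, 0.2063]
eef_rot: [0.001, 0.816, 0.579, 0.002]
wrist_force: [-0.4, -0.2, 0.2]
opening: 0.506
grasp_force: 0.0
```

```bash
python3 - <<'E'
from h import *
for c in ['scene','top']:
    C=[]
    for k in range(3):
        im,d=snap(c);W=world(c,d);X,Y,Z=[W[...,i] for i in range(3)]
        C.append([])
        for (x,y,h) in [(.436,-.249,.070),(.522,-.2545,.084),(.591,-.230,.098)]:
            m=(np.hypot(X-x,Y-y)<.02)&(abs(Z-h)<.004)&(d>0)
            p=W[m]; C[-1]+=[len(p),*(p[:,:2].mean(0)*1e3),*((p.min(0)+p.max(0))[:2]/2*1e3)]
    print(c,np.mean(C,0).round(1).reshape(3,5).tolist())
im,d=snap('top');W=world('top',d)
r=ctrl.outline_of('top','tray')[0]
m=r['region']&(abs(W[...,2]-.004)<.006)
print('tray',r['score'],cv2.minAreaRect((W[m][:,:2]*1e3).astype(np.float32)))
plan([.522,-.2545,.2],-80,8)
E
```

```text
scene [[11.7, 436.2, -249.5, 436.0, -249.5], [21.3, 521.4, -254.8, 520.3, -254.4], [37.7, 591.3, -230.4, 590.3, -230.2]]
top [[11.0, 435.9, -249.2, 436.0, -248.9], [18.7, 521.4, -254.4, 521.5, -254.3], [31.3, 590.9, -230.5, 590.7, -230.4]]
tray 0.86 ((516.376220703125, -245.33950805664062), (250.7815399169922, 96.87245178222656), 10.171673774719238)
t 8.53 pos [0.5933 0.1164 0.203 ] psi -19.3 F [ 0.4 -0.5  0. ] open 0.499 grip 0.0 q6 0.33
[-46.7, 6.9, 0.4] [-0.0, 0.0, 7.6]
[-45.4, 13.1, 0.4] [-0.0, 0.0, 7.6]
[-43.2, 18.9, 0.4] [-0.0, 0.0, 7.6]
[-40.4, 24.5, 0.3] [-0.0, 0.0, 7.6]
[-36.8, 29.6, 0.4] [-0.0, 0.0, 7.6]
[-32.5, 34.2, 0.4] [-0.0, 0.0, 7.6]
[-27.7, 38.2, 0.4] [-0.0, 0.0, 7.6]
[-22.4, 41.6, 0.4] [-0.0, 0.0, 7.6]
```

apply_moves(moves=[{"jaw": 0.5, "offset": [-46.7, 6.9, 0.4], "rot": [0, 0, 7.6]}, {"jaw": 0.5, "offset": [-45.4, 13.1, 0.4], "rot": [0, 0, 7.6]}, {"jaw": 0.5, "offset": [-43.2, 18.9, 0.4], "rot": [0, 0, 7.6]}, {"jaw": 0.5, "offset": [-40.4, 24.5, 0.3], "rot": [0, 0, 7.6]}, {"jaw": 0.5, "offset": [-36.8, 29.6, 0.4], "rot": [0, 0, 7.6]}])

```text
time_s: 9.15
eef_pos: [0.5487, -0.1168, 0.2018]
eef_rot: [-0.0, 0.96, 0.279, -0.0]
wrist_force: [0.7, -0.2, -0.1]
opening: 0.503
grasp_force: 0.0
```

apply_moves(moves=[{"jaw": 0.5, "offset": [-32.5, 34.2, 0.4], "rot": [0, 0, 7.6]}, {"jaw": 0.5, "offset": [-27.7, 38.2, 0.4], "rot": [0, 0, 7.6]}, {"jaw": 0.5, "offset": [-22.4, 41.6, 0.4], "rot": [0, 0, 7.6]}, {"jaw": 0.5, "offset": [0, 0, 0], "rot": [0, 0, 0]}, {"jaw": 0.5, "offset": [0, 0, 0], "rot": [0, 0, 0]}])

```text
time_s: 9.78
eef_pos: [0.5223, -0.2541, 0.2004]
eef_rot: [-0.001, 0.996, 0.086, -0.0]
wrist_force: [-0.6, 0.2, 0.3]
opening: 0.499
grasp_force: 0.0
```

```bash
python3 - <<'E'
from h import *
from scipy.optimize import least_squares
print(ctrl.get_obs()['q'])
for c in ['scene','top']:
    P=[];Q=[];H=[]
    for k in range(3):
        im,d=snap(c);W=world(c,d);X,Y,Z=[W[...,i] for i in range(3)];ok=d>0
        P.append(W[(np.hypot(X-.594,Y-.117)<.02)&(abs(Z-.14)<.004)&ok])
        Q.append(W[(np.hypot(X-.602,Y-.005)<.023)&(Z>.0805)&(Z<.088)&ok])
        H.append(W[(np.hypot(X-.5755,Y-.0595)<.095)&(Z>.04)&(Z<.046)&ok])
    P=np.concatenate(P);Q=np.concatenate(Q);H=np.concatenate(H)
    print(c,'post',len(P),P.mean(0).round(4),'bush',len(Q))
    # annulus fit: penalise points outside ring 13.2..20
    best=min(((np.sum(np.clip(r-20.,0,2)**2+np.clip(13.2-r,0,2)**2),x,y) for x in np.arange(594,611,.5) for y in np.arange(-4,14,.5) for r in [np.hypot(Q[:,0]*1e3-x,Q[:,1]*1e3-y)]))
    print(best)
    print('turret',cv2.minEnclosingCircle((H[:,:2]*1e3).astype(np.float32)))
plan([.5212,-.2545,.052],-80,5)
b,_=snap('scene');a,_=snap('top')
cv2.imwrite('pics/c4.png',cv2.hconcat([cv2.resize(a[150:260,230:340,::-1],(400,400),interpolation=2),cv2.resize(b[160:270,280:390,::-1],(400,400),interpolation=2)]))
E
```

```text
[-6.57287374e-01  2.22857128e-01  1.62172710e+00  4.31059966e-04
  1.29803713e+00  7.40650718e-01]
scene post 46 [0.5981 0.114  0.14  ] bush 252
(np.float64(86.70684239583841), np.float64(601.0), np.float64(4.5))
turret ((575.4210205078125, 58.26616287231445), 85.21688842773438)
top post 51 [0.5984 0.1151 0.1396] bush 232
(np.float64(73.9661441825329), np.float64(602.5), np.float64(3.5))
turret ((581.553955078125, 58.65338134765625), 87.9045639038086)
t 10.07 pos [ 0.5228 -0.2535  0.201 ] psi -80.0 F [ 0.9 -0.4 -0.2] open 0.501 grip 0.0 q6 0.74
[-0.4, 0.1, 29.8] [0.0, -0.0, -0.0]
[-0.3, 0.2, 29.8] [0.0, -0.0, -0.0]
[-0.4, 0.1, 29.8] [0.0, -0.0, -0.0]
[-0.3, 0.2, 29.8] [0.0, -0.0, -0.0]
[-0.4, 0.1, 29.8] [0.0, -0.0, -0.0]
```

View pics/c4.png

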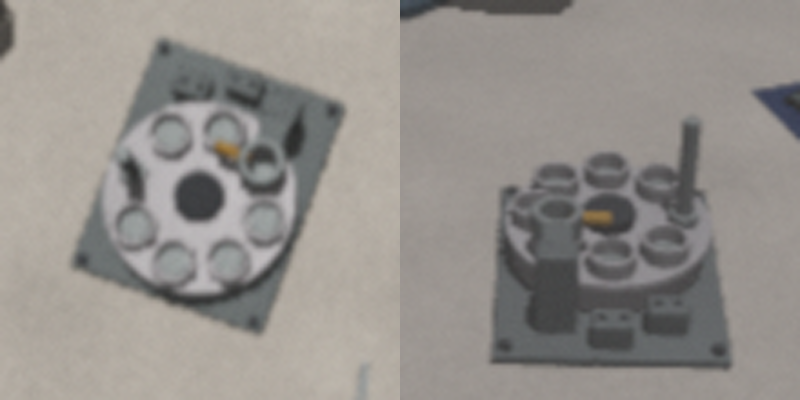

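The turret is right: post at (130,170) in the left crop, then seats at (172,135) and (225,130), and the third under the bush at (262,163). Next is the punch.

apply_moves(moves=[{"jaw": 0.5, "offset": [-0.6, 0, 29.8], "rot": [0, 0, 0]}, {"jaw": 0.5, "offset": [-0.5, 0.2, 29.8], "rot": [0, 0, 0]}, {"jaw": 0.5, "offset": [-0.3, 0.2, 29.8], "rot": [0, 0, 0]}, {"jaw": 0.5, "offset": [-0.2, 0.2, 29.8], "rot": [0, 0, 0]}, {"jaw": 0.5, "offset": [-0.2, 0.1, 29.8], "rot": [0, 0, 0]}])

```text
time_s: 10.8
eef_pos: [0.521, -0.2553, 0.0511]
eef_rot: [0.0, 0.996, 0.086, 0.0]
wrist_force: [0.2, -0.9, -0.4]
opening: 0.5
grasp_force: 0.0
```

apply_moves(moves=[{"jaw": 0.5, "offset": [0, 0, 0], "rot": [0, 0, 0]}, {"jaw": 0.1, "offset": [0, 0, 0], "rot": [0, 0, 0]}, {"jaw": 0.0, "offset": [0, 0, 0], "rot": [0, 0, 0]}, {"jaw": 0.0, "offset": [0, 0, 0], "rot": [0, 0, 0]}, {"jaw": 0.0, "offset": [0, 0, 0], "rot": [0, 0, 0]}])

```text
time_s: 11.42
eef_pos: [0.5218, -0.2561, 0.0534]
eef_rot: [0.001, 0.996, 0.086, 0.001]
wrist_force: [-0.4, 0.5, 6.5]
opening: 0.165
grasp_force: 59.1
```

apply_moves(moves=[{"jaw": 0.0, "offset": [0, 0, 0], "rot": [0, 0, 0]}, {"jaw": 0.0, "offset": [0, 0, -10], "rot": [0, 0, 0]}, {"jaw": 0.0, "offset": [0, 0, -30], "rot": [0, 0, 0]}, {"jaw": 0.0, "offset": [0, 0, -40], "rot": [0, 0, 0]}, {"jaw": 0.0, "offset": [0, 0, -40], "rot": [0, 0, 0]}])

```text
time_s: 12.05
eef_pos: [0.5205, -0.2552, 0.1732]
eef_rot: [-0.0, 0.996, 0.086, -0.0]
wrist_force: [0.4, 0.6, -0.6]
opening: 0.166
grasp_force: 58.9
```

```bash
python3 - <<'E'
from h import *
plan([.6015,.0042,.19],-50,8)
for c in ['scene','top']:
    im,d=snap(c);r=ctrl.outline_of(c,'punch')
    W=world(c,d)
    for k in r[:2]:
        p=W[k['region']&(d>0)]
        print(c,round(k['score'],2),len(p),p.mean(0).round(4),p.min(0).round(3),p.max(0).round(3))
E
```

```text
t 12.05 pos [ 0.5205 -0.2552  0.1732] psi -80.1 F [ 0.4  0.6 -0.6] open 0.166 grip 58.9 q6 0.74
[15.5, -30.2, -2.1] [-0.0, 0.0, -3.8]
[17.5, -29.1, -2.1] [-0.0, 0.0, -3.8]
[19.4, -27.9, -2.1] [-0.0, 0.0, -3.8]
[21.2, -26.5, -2.1] [-0.0, 0.0, -3.8]
[23.0, -25.1, -2.1] [-0.0, 0.0, -3.8]
[24.5, -23.5, -2.0] [-0.0, 0.0, -3.8]
[26.0, -21.8, -2.1] [-0.0, 0.0, -3.8]
[27.4, -20.1, -2.1] [-0.0, 0.0, -3.8]
scene 0.66 181 [ 0.5242 -0.2566  0.1634] [ 0.509 -0.269  0.127] [ 0.533 -0.245  0.207]
scene 0.24 498 [0.6717 0.3795 0.0087] [ 0.588  0.272 -0.001] [0.751 0.426 0.088]
```

apply_moves(moves=[{"jaw": 0.0, "offset": [15.7, -30.2, 0], "rot": [0, 0, 0]}, {"jaw": 0.0, "offset": [20.7, -40.3, 0], "rot": [0, 0, 0]}, {"jaw": 0.0, "offset": [20.7, -40.3, 0], "rot": [0, 0, 0]}, {"jaw": 0.0, "offset": [20.7, -40.3, 0], "rot": [0, 0, 0]}, {"jaw": 0.0, "offset": [20.7, -40.3, 0], "rot": [0, 0, 0]}])

```text
time_s: 12.88
eef_pos: [0.584, -0.0483, 0.1698]
eef_rot: [-0.001, 0.996, 0.086, -0.002]
wrist_force: [0.3, -0.3, -2.2]
opening: 0.166
grasp_force: 58.8
```

apply_moves(moves=[{"jaw": 0.0, "offset": [15.7, -30.2, 0], "rot": [0, 0, 0]}, {"jaw": 0.0, "offset": [10.2, -20, 0], "rot": [0, 0, 0]}, {"jaw": 0.0, "offset": [0, 0, 14], "rot": [0, 0, 0]}, {"jaw": 0.0, "offset": [0, 0, 14], "rot": [0, 0, 0]}, {"jaw": 0.0, "offset": [0, 0, 0], "rot": [0, 0, 0]}])

```text
time_s: 13.5
eef_pos: [0.5999, 0.0032, 0.141]
eef_rot: [-0.001, 0.996, 0.085, -0.003]
wrist_force: [0.3, -0.5, -0.6]
opening: 0.168
grasp_force: 58.8
```

```bash
python3 - <<'E'
from h import *
plan([.6015,.0042,.145],-80,1)
c='scene'
F=[];Q=[]
for k in range(4):
    im,d=snap(c);W=world(c,d);X,Y,Z=[W[...,i] for i in range(3)];ok=d>0
    F.append(W[(np.hypot(X-.6015,Y-.004)<.03)&(Z>.097)&(Z<.114)&ok])   # foot
    Q.append(W[(np.hypot(X-.6015,Y-.004)<.023)&(Z>.066)&(Z<.079)&ok])   # bush outer wall
F=np.concatenate(F);Q=np.concatenate(Q)
from scipy.optimize import least_squares
for n,p,r in (('foot',F,.012),('bushwall',Q,.02)):
    s=least_squares(lambda a:np.hypot(p[:,0]-a[0],p[:,1]-a[1])-r,[.6,.003],loss='soft_l1',f_scale=.001).x
    print(n,len(p),s.round(4),p.min(0).round(4),p.max(0).round(4))
    if n=='foot':print('extent',np.percentile(p,[3,97],0).round(4).tolist())
cv2.imwrite('pics/c5.png',cv2.resize(im[170:250,290:370,::-1],(600,600),interpolation=2))
E
```

```text
t 13.5 pos [0.5999 0.0032 0.141 ] psi -80.2 F [ 0.3 -0.5 -0.6] open 0.168 grip 58.8 q6 1.21
[1.7, -0.7, -4.0] [-0.1, 0.3, -0.2]
foot 189 [0.5973 0.0019] [ 0.5867 -0.0105  0.097 ] [0.614  0.0118 0.1138]
extent [[0.593, -0.01, 0.0974], [0.6113, 0.0097, 0.1135]]
bushwall 173 [0.6049 0.0026] [ 0.5831 -0.0156  0.066 ] [0.6191 0.0248 0.0788]
```

View pics/c5.png

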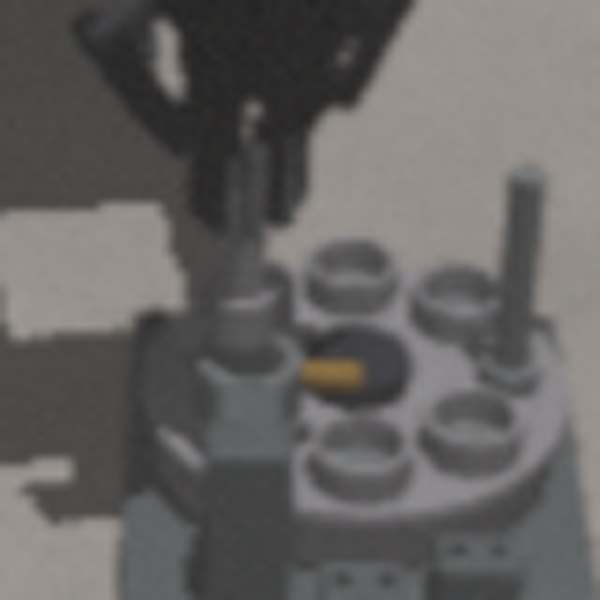

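In the crop, the foot (column about 243) sits slightly left of the bush mouth (about 248). That agrees with the 1.7 and -0.7 mm correction. I'll correct and creep down.

apply_moves(moves=[{"jaw": 0.0, "offset": [1.7, -0.7, 0], "rot": [0, 0.3, 0]}, {"jaw": 0.0, "offset": [0, 0, 0], "rot": [0, 0, 0]}, {"jaw": 0.0, "offset": [0, 0, 2], "rot": [0, 0, 0]}, {"jaw": 0.0, "offset": [0, 0, 2], "rot": [0, 0, 0]}, {"jaw": 0.0, "offset": [0, 0, 0], "rot": [0, 0, 0]}])

```text
time_s: 14.32
eef_pos: [0.6033, 0.005, 0.1395]
eef_rot: [-0.0, 0.996, 0.086, 0.002]
wrist_force: [-0.5, -0.5, -1.2]
opening: 0.17
grasp_force: 58.8
```

```bash
python3 - <<'E'
from h import *
plan([.6015,.0042,.137],-80,1)
c='scene'
for k in range(3):
    im,d=snap(c);plan([.6015,.0042,.137],-80,1)
cv2.imwrite('pics/c6.png',cv2.resize(im[190:240,290:350,::-1],(720,600),interpolation=2))
E
```

```text
t 14.32 pos [0.6033 0.005  0.1395] psi -80.1 F [-0.5 -0.5 -1.2] open 0.17 grip 58.8 q6 1.21
[-1.9, 0.4, 2.5] [-0.0, -0.3, -0.1]
t 14.38 pos [0.6034 0.0049 0.1397] psi -80.1 F [ 0.4 -0.  -1.5] open 0.17 grip 58.8 q6 1.21
[-2.0, 0.4, 2.7] [-0.0, -0.3, -0.1]
t 14.43 pos [0.6035 0.0049 0.1398] psi -80.1 F [ 0.2 -0.4 -0.1] open 0.169 grip 58.8 q6 1.21
[-2.1, 0.4, 2.8] [-0.0, -0.3, -0.1]
t 14.47 pos [0.6036 0.0049 0.1399] psi -80.1 F [ 0.4  0.6 -0.7] open 0.169 grip 58.8 q6 1.21
[-2.2, 0.3, 2.9] [-0.0, -0.3, -0.1]
```

View pics/c6.png

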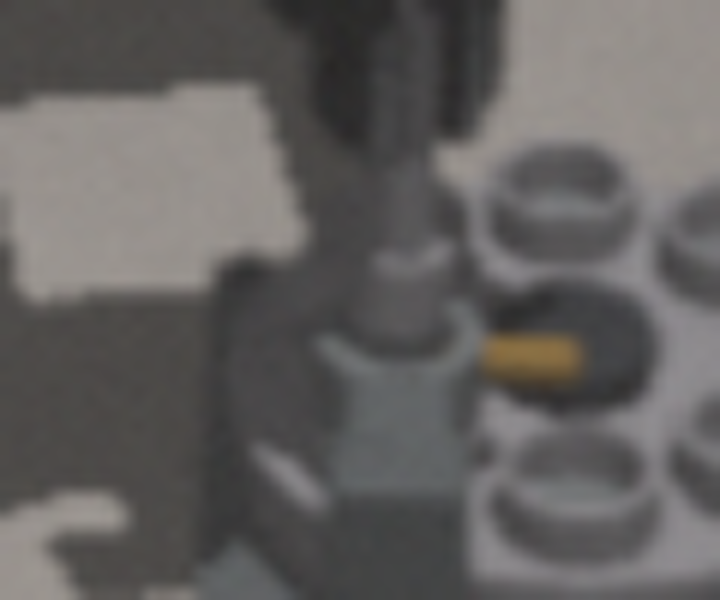

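The foot is now about 1.7 mm too far right (column 407 against 401), which agrees with the pose reading. Correcting.

apply_moves(moves=[{"jaw": 0.0, "offset": [-2.0, 0.5, 1], "rot": [0, -0.3, 0]}, {"jaw": 0.0, "offset": [0, 0, 1], "rot": [0, 0, 0]}, {"jaw": 0.0, "offset": [0, 0, 1], "rot": [0, 0, 0]}, {"jaw": 0.0, "offset": [0, 0, 0], "rot": [0, 0, 0]}, {"jaw": 0.0, "offset": [0, 0, 0], "rot": [0, 0, 0]}])

```text
time_s: 15.1
eef_pos: [0.6017, 0.004, 0.1369]
eef_rot: [0.0, 0.996, 0.086, 0.0]
wrist_force: [1.4, 0.6, -0.0]
opening: 0.167
grasp_force: 58.8
```

apply_moves(moves=[{"jaw": 0.0, "offset": [0, 0, 1], "rot": [0, 0, 0]}, {"jaw": 0.0, "offset": [0, 0, 1], "rot": [0, 0, 0]}, {"jaw": 0.0, "offset": [0, 0, 1], "rot": [0, 0, 0]}, {"jaw": 0.0, "offset": [0, 0, 0], "rot": [0, 0, 0]}, {"jaw": 0.0, "offset": [0, 0, 0], "rot": [0, 0, 0]}])

```text
time_s: 15.72
eef_pos: [0.6017, 0.004, 0.1339]
eef_rot: [0.0, 0.996, 0.086, -0.0]
wrist_force: [1.2, 0.9, -0.9]
opening: 0.166
grasp_force: 58.8
```

```bash
python3 - <<'E'
from h import *
plan([.6015,.0042,.130],-80,1);snap('scene');plan([.6015,.0042,.130],-80,1)
E
```

```text
t 15.72 pos [0.6017 0.004  0.1339] psi -80.1 F [ 1.2  0.9 -0.9] open 0.166 grip 58.8 q6 1.21
[-0.1, -0.2, 3.9] [0.0, 0.0, -0.1]
t 15.78 pos [0.6017 0.004  0.1339] psi -80.1 F [-0.2 -0.2 -0.5] open 0.163 grip 58.8 q6 1.21
[-0.2, -0.2, 3.9] [0.0, -0.0, -0.1]
```

apply_moves(moves=[{"jaw": 0.0, "offset": [0, 0, 1], "rot": [0, 0, 0]}, {"jaw": 0.0, "offset": [0, 0, 1], "rot": [0, 0, 0]}, {"jaw": 0.0, "offset": [0, 0, 0], "rot": [0, 0, 0]}, {"jaw": 0.0, "offset": [0, 0, 0], "rot": [0, 0, 0]}, {"jaw": 0.0, "offset": [0, 0, 0], "rot": [0, 0, 0]}])

```text
time_s: 16.4
eef_pos: [0.6019, 0.0041, 0.1322]
eef_rot: [-0.0, 0.996, 0.086, 0.0]
wrist_force: [-1.0, 1.8, 4.1]
opening: 0.163
grasp_force: 58.9
```

apply_moves(moves=[{"jaw": 0.0, "offset": [0, -0.5, 0], "rot": [0, 0, 0]}, {"jaw": 0.0, "offset": [0, 0, 0], "rot": [0, 0, 0]}, {"jaw": 0.0, "offset": [0, 0, 0], "rot": [0, 0, 0]}, {"jaw": 0.0, "offset": [0, 0, 0.5], "rot": [0, 0, 0]}, {"jaw": 0.0, "offset": [0, 0, 0], "rot": [0, 0, 0]}])

```text
time_s: 17.02
eef_pos: [0.6013, 0.0048, 0.1309]
eef_rot: [-0.0, 0.996, 0.086, -0.0]
wrist_force: [1.2, 1.2, 0.7]
opening: 0.17
grasp_force: 58.7
```

```bash
python3 - <<'E'
from h import *
for k in range(4):
    plan([.6015,.0042,.1315],-80,1);snap('scene')
print(ctrl.get_obs()['torque'])
E
```

```text
t 17.02 pos [0.6013 0.0048 0.1309] psi -80.1 F [1.2 1.2 0.7] open 0.17 grip 58.7 q6 1.21
[0.1, 0.7, -0.6] [-0.0, 0.0, -0.1]
t 17.07 pos [0.6013 0.0049 0.1308] psi -80.1 F [1.2 2.8 0.7] open 0.165 grip 58.7 q6 1.21
[0.1, 0.7, -0.7] [-0.0, 0.0, -0.1]
t 17.12 pos [0.6013 0.0049 0.1308] psi -80.1 F [-0.1  2.3  1.1] open 0.168 grip 58.7 q6 1.21
[0.1, 0.7, -0.7] [-0.0, 0.0, -0.1]
t 17.18 pos [0.6013 0.0048 0.1309] psi -80.1 F [ 0.9  1.7 -0.8] open 0.165 grip 58.7 q6 1.21
[0.1, 0.7, -0.6] [-0.0, 0.0, -0.1]
[ 0.52792462 -0.13107924 -0.00893115]
```

Moving toward +y took the load off, so the chamfer is riding in. I'll continue.

apply_moves(moves=[{"jaw": 0.0, "offset": [0.2, -0.5, 0.5], "rot": [0, 0, 0]}, {"jaw": 0.0, "offset": [0, 0, 0.5], "rot": [0, 0, 0]}, {"jaw": 0.0, "offset": [0, 0, 0.5], "rot": [0, 0, 0]}, {"jaw": 0.0, "offset": [0, 0, 0], "rot": [0, 0, 0]}, {"jaw": 0.0, "offset": [0, 0, 0], "rot": [0, 0, 0]}])

```text
time_s: 17.85
eef_pos: [0.6016, 0.0051, 0.1297]
eef_rot: [-0.0, 0.996, 0.086, -0.0]
wrist_force: [0.5, 1.8, -0.4]
opening: 0.166
grasp_force: 58.6
```

```bash
cat >> h.py <<'E'
def feel(n=4):
    A=[]
    for k in range(n):
        o=ctrl.get_obs();A.append([*o['eef_pos'],*o['wrist_force'],*o['torque']]);ctrl.camera('scene')
    A=np.mean(A,0);print('t',o['time_s'],'pos',(A[:3]*1e3).round(2),'F',A[3:6].round(2),'T',A[6:].round(2))
E
python3 -c "
from h import *
feel()"
```

```text
t 18.0 pos [601.56   5.04 129.75] F [-0.25  1.51 -0.66] T [0.3  0.01 0.01]
```

apply_moves(moves=[{"jaw": 0.0, "offset": [0, -0.3, 1], "rot": [0, 0, 0]}, {"jaw": 0.0, "offset": [0, 0, 1], "rot": [0, 0, 0]}, {"jaw": 0.0, "offset": [0, 0, 0.5], "rot": [0, 0, 0]}, {"jaw": 0.0, "offset": [0, 0, 0], "rot": [0, 0, 0]}, {"jaw": 0.0, "offset": [0, 0, 0], "rot": [0, 0, 0]}])

```text
time_s: 18.68
eef_pos: [0.6016, 0.0052, 0.1273]
eef_rot: [0.0, 0.996, 0.086, -0.0]
wrist_force: [-0.1, 0.6, -0.9]
opening: 0.168
grasp_force: 58.6
```

```bash
python3 -c "
from h import *
feel(3)"
```

```text
t 18.775 pos [601.63   5.26 127.37] F [ 0.   -0.16 -0.73] T [-0.01 -0.01  0.  ]
```

apply_moves(moves=[{"jaw": 0.0, "offset": [0, 0, 1], "rot": [0, 0, 0]}, {"jaw": 0.0, "offset": [0, 0, 1], "rot": [0, 0, 0]}, {"jaw": 0.0, "offset": [0, 0, 0], "rot": [0, 0, 0]}, {"jaw": 0.0, "offset": [0, 0, 0], "rot": [0, 0, 0]}, {"jaw": 0.0, "offset": [0, 0, 0], "rot": [0, 0, 0]}])

```text
time_s: 19.45
eef_pos: [0.6016, 0.0053, 0.1254]
eef_rot: [0.0, 0.996, 0.086, -0.0]
wrist_force: [-0.5, 0.4, -1.4]
opening: 0.165
grasp_force: 58.6
```

```bash
python3 -c "
from h import *
feel(3)"
```

```text
t 19.55 pos [601.63   5.29 125.38] F [-0.44 -0.11 -0.82] T [-0.11  0.03 -0.02]
```

apply_moves(moves=[{"jaw": 0.0, "offset": [0, 0, 1], "rot": [0, 0, 0]}, {"jaw": 0.0, "offset": [0, 0, 1], "rot": [0, 0, 0]}, {"jaw": 0.0, "offset": [0, 0, 1], "rot": [0, 0, 0]}, {"jaw": 0.0, "offset": [0, 0, 0], "rot": [0, 0, 0]}, {"jaw": 0.0, "offset": [0, 0, 0], "rot": [0, 0, 0]}])

```text
time_s: 20.23
eef_pos: [0.6018, 0.0053, 0.1224]
eef_rot: [0.0, 0.996, 0.086, 0.0]
wrist_force: [0.4, -1.0, 1.5]
opening: 0.169
grasp_force: 58.9
```

```bash
python3 -c "
from h import *
feel(3)"
```

```text
t 20.325 pos [601.75   5.27 122.41] F [ 0.11 -1.29  1.82] T [-0.3   0.03 -0.02]
```

apply_moves(moves=[{"jaw": 0.0, "offset": [0, 0, 1], "rot": [0, 0, 0]}, {"jaw": 0.0, "offset": [0, 0, 1], "rot": [0, 0, 0]}, {"jaw": 0.0, "offset": [0, 0, 1], "rot": [0, 0, 0]}, {"jaw": 0.0, "offset": [0, 0, 0], "rot": [0, 0, 0]}, {"jaw": 0.0, "offset": [0, 0, 0], "rot": [0, 0, 0]}])

```text
time_s: 21.0
eef_pos: [0.6015, 0.0053, 0.119]
eef_rot: [-0.0, 0.996, 0.086, -0.0]
wrist_force: [-0.3, -2.2, -1.1]
opening: 0.165
grasp_force: 58.6
```

```bash
python3 -c "
from h import *
feel(3)"
```

```text
t 21.1 pos [601.44   5.34 119.03] F [ 0.07 -1.78 -1.03] T [-0.39  0.    0.01]
```

apply_moves(moves=[{"jaw": 0.0, "offset": [0, 0, 1.5], "rot": [0, 0, 0]}, {"jaw": 0.0, "offset": [0, 0, 1.5], "rot": [0, 0, 0]}, {"jaw": 0.0, "offset": [0, 0, 1.5], "rot": [0, 0, 0]}, {"jaw": 0.0, "offset": [0, 0, 1.5], "rot": [0, 0, 0]}, {"jaw": 0.0, "offset": [0, 0, 0], "rot": [0, 0, 0]}])

```text
time_s: 21.78
eef_pos: [0.6016, 0.0053, 0.113]
eef_rot: [-0.0, 0.996, 0.086, -0.0]
wrist_force: [0.2, -0.9, -1.1]
opening: 0.171
grasp_force: 58.6
```

apply_moves(moves=[{"jaw": 0.0, "offset": [0, 0, 1.5], "rot": [0, 0, 0]}, {"jaw": 0.0, "offset": [0, 0, 1.5], "rot": [0, 0, 0]}, {"jaw": 0.0, "offset": [0, 0, 1.5], "rot": [0, 0, 0]}, {"jaw": 0.0, "offset": [0, 0, 1], "rot": [0, 0, 0]}, {"jaw": 0.0, "offset": [0, 0, 0], "rot": [0, 0, 0]}])

```text
time_s: 22.4
eef_pos: [0.6015, 0.0053, 0.1076]
eef_rot: [-0.0, 0.996, 0.086, -0.0]
wrist_force: [-0.7, -2.0, 0.5]
opening: 0.168
grasp_force: 58.7
```

```bash
python3 -c "
from h import *
feel(3)"
```

```text
t 22.5 pos [601.54   5.35 107.63] F [ 0.04 -2.21 -0.32] T [-0.35  0.02  0.04]
```

apply_moves(moves=[{"jaw": 0.0, "offset": [0, 0, 1], "rot": [0, 0, 0]}, {"jaw": 0.0, "offset": [0, 0, 1], "rot": [0, 0, 0]}, {"jaw": 0.0, "offset": [0, 0, 1], "rot": [0, 0, 0]}, {"jaw": 0.0, "offset": [0, 0, 0.5], "rot": [0, 0, 0]}, {"jaw": 0.0, "offset": [0, 0, 0], "rot": [0, 0, 0]}])

```text
time_s: 23.18
eef_pos: [0.6014, 0.0054, 0.104]
eef_rot: [-0.0, 0.996, 0.086, -0.0]
wrist_force: [-0.8, -1.2, -0.8]
opening: 0.164
grasp_force: 58.6
```

apply_moves(moves=[{"jaw": 0.0, "offset": [0, 0, 0.4], "rot": [0, 0, 0]}, {"jaw": 0.0, "offset": [0, 0, 0.4], "rot": [0, 0, 0]}, {"jaw": 0.0, "offset": [0, 0, 0.4], "rot": [0, 0, 0]}, {"jaw": 0.0, "offset": [0, 0, 0.3], "rot": [0, 0, 0]}, {"jaw": 0.0, "offset": [0, 0, 0], "rot": [0, 0, 0]}])

```text
time_s: 23.8
eef_pos: [0.6016, 0.0055, 0.1028]
eef_rot: [-0.0, 0.996, 0.086, -0.0]
wrist_force: [0.5, -0.2, -0.7]
opening: 0.165
grasp_force: 58.6
```

apply_moves(moves=[{"jaw": 0.0, "offset": [0, 0, 0.4], "rot": [0, 0, 0]}, {"jaw": 0.0, "offset": [0, 0, 0.4], "rot": [0, 0, 0]}, {"jaw": 0.0, "offset": [0, 0, 0.4], "rot": [0, 0, 0]}, {"jaw": 0.0, "offset": [0, 0, 0], "rot": [0, 0, 0]}, {"jaw": 0.0, "offset": [0, 0, 0], "rot": [0, 0, 0]}])

```text
time_s: 24.42
eef_pos: [0.6016, 0.0053, 0.1017]
eef_rot: [0.0, 0.996, 0.086, -0.0]
wrist_force: [0.7, -0.5, -0.6]
opening: 0.172
grasp_force: 58.6
```

```bash
python3 -c "
from h import *
feel(2)"
```

```text
t 24.475 pos [601.65   5.35 101.68] F [ 0.34 -0.03 -1.07] T [0.   0.03 0.03]
```

apply_moves(moves=[{"jaw": 0.0, "offset": [0, 0, 0.5], "rot": [0, 0, 0]}, {"jaw": 0.0, "offset": [0, 0, 0.5], "rot": [0, 0, 0]}, {"jaw": 0.0, "offset": [0, 0, 0.5], "rot": [0, 0, 0]}, {"jaw": 0.0, "offset": [0, 0, 0], "rot": [0, 0, 0]}, {"jaw": 0.0, "offset": [0, 0, 0], "rot": [0, 0, 0]}])

```text
time_s: 25.15
eef_pos: [0.6016, 0.0053, 0.1002]
eef_rot: [0.0, 0.996, 0.086, -0.0]
wrist_force: [0.2, -0.7, -0.7]
opening: 0.167
grasp_force: 58.6
```

apply_moves(moves=[{"jaw": 0.0, "offset": [0, 0, 0.5], "rot": [0, 0, 0]}, {"jaw": 0.0, "offset": [0, 0, 0.5], "rot": [0, 0, 0]}, {"jaw": 0.0, "offset": [0, 0, 0.5], "rot": [0, 0, 0]}, {"jaw": 0.0, "offset": [0, 0, 0], "rot": [0, 0, 0]}, {"jaw": 0.0, "offset": [0, 0, 0], "rot": [0, 0, 0]}])

```text
time_s: 25.78
eef_pos: [0.6016, 0.0054, 0.0987]
eef_rot: [0.0, 0.996, 0.086, -0.0]
wrist_force: [0.9, -0.2, -1.3]
opening: 0.169
grasp_force: 58.6
```

apply_moves(moves=[{"jaw": 0.0, "offset": [0, 0, 0.5], "rot": [0, 0, 0]}, {"jaw": 0.0, "offset": [0, 0, 0.5], "rot": [0, 0, 0]}, {"jaw": 0.0, "offset": [0, 0, 0.5], "rot": [0, 0, 0]}, {"jaw": 0.0, "offset": [0, 0, 0], "rot": [0, 0, 0]}, {"jaw": 0.0, "offset": [0, 0, 0], "rot": [0, 0, 0]}])

```text
time_s: 26.4
eef_pos: [0.6016, 0.0054, 0.0972]
eef_rot: [-0.0, 0.996, 0.086, -0.0]
wrist_force: [0.2, -0.1, -1.8]
opening: 0.167
grasp_force: 58.6
```

apply_moves(moves=[{"jaw": 0.0, "offset": [0, 0, 0.5], "rot": [0, 0, 0]}, {"jaw": 0.0, "offset": [0, 0, 0.5], "rot": [0, 0, 0]}, {"jaw": 0.0, "offset": [0, 0, 0.5], "rot": [0, 0, 0]}, {"jaw": 0.0, "offset": [0, 0, 0], "rot": [0, 0, 0]}, {"jaw": 0.0, "offset": [0, 0, 0], "rot": [0, 0, 0]}])

```text
time_s: 27.02
eef_pos: [0.6016, 0.0053, 0.0957]
eef_rot: [0.0, 0.996, 0.086, -0.0]
wrist_force: [-0.6, 0.0, -1.5]
opening: 0.165
grasp_force: 58.6
```

apply_moves(moves=[{"jaw": 0.0, "offset": [0, 0, 0.5], "rot": [0, 0, 0]}, {"jaw": 0.0, "offset": [0, 0, 0.5], "rot": [0, 0, 0]}, {"jaw": 0.0, "offset": [0, 0, 0.3], "rot": [0, 0, 0]}, {"jaw": 0.0, "offset": [0, 0, 0], "rot": [0, 0, 0]}, {"jaw": 0.0, "offset": [0, 0, 0], "rot": [0, 0, 0]}])

```text
time_s: 27.65
eef_pos: [0.6017, 0.0054, 0.0944]
eef_rot: [-0.0, 0.996, 0.086, 0.0]
wrist_force: [0.5, 0.3, -0.8]
opening: 0.167
grasp_force: 58.6
```

apply_moves(moves=[{"jaw": 0.0, "offset": [0, 0, 0.5], "rot": [0, 0, 0]}, {"jaw": 0.0, "offset": [0, 0, 0.5], "rot": [0, 0, 0]}, {"jaw": 0.0, "offset": [0, 0, 0.3], "rot": [0, 0, 0]}, {"jaw": 0.0, "offset": [0, 0, 0], "rot": [0, 0, 0]}, {"jaw": 0.0, "offset": [0, 0, 0], "rot": [0, 0, 0]}])

```text
time_s: 28.28
eef_pos: [0.6019, 0.0054, 0.0935]
eef_rot: [0.0, 0.996, 0.086, 0.0]
wrist_force: [-1.8, 1.1, 5.2]
opening: 0.167
grasp_force: 59.2
```

Contact with the anvil. Pressing a bit further.

apply_moves(moves=[{"jaw": 0.0, "offset": [0, 0, 0.4], "rot": [0, 0, 0]}, {"jaw": 0.0, "offset": [0, 0, 0], "rot": [0, 0, 0]}, {"jaw": 0.0, "offset": [0, 0, 0], "rot": [0, 0, 0]}, {"jaw": 0.0, "offset": [0, 0, 0], "rot": [0, 0, 0]}, {"jaw": 0.0, "offset": [0, 0, 0], "rot": [0, 0, 0]}])

```text
time_s: 28.9
eef_pos: [0.602, 0.0054, 0.0935]
eef_rot: [0.0, 0.996, 0.086, 0.0]
wrist_force: [-2.5, 1.6, 6.7]
opening: 0.168
grasp_force: 59.5
```

```bash
python3 -c "
from h import *
feel(3)"
```

```text
t 29.0 pos [602.03   5.37  93.47] F [-2.24  1.17  6.41] T [ 0.15  0.43 -0.  ]
```

apply_moves(moves=[{"jaw": 0.0, "offset": [0, 0, 0.4], "rot": [0, 0, 0]}, {"jaw": 0.0, "offset": [0, 0, 0.4], "rot": [0, 0, 0]}, {"jaw": 0.0, "offset": [0, 0, 0], "rot": [0, 0, 0]}, {"jaw": 0.0, "offset": [0, 0, 0], "rot": [0, 0, 0]}, {"jaw": 0.0, "offset": [0, 0, 0], "rot": [0, 0, 0]}])

```text
time_s: 29.68
eef_pos: [0.6023, 0.0054, 0.0934]
eef_rot: [0.0, 0.996, 0.086, 0.001]
wrist_force: [-4.0, 0.9, 11.1]
opening: 0.169
grasp_force: 60.0
```

```bash
python3 -c "
from h import *
feel(3)"
```

```text
t 29.775 pos [602.3    5.41  93.42] F [-3.46  1.11 11.05] T [0.23 0.7  0.04]
```

apply_moves(moves=[{"jaw": 0.0, "offset": [-0.3, 0, 0.3], "rot": [0, 0, 0]}, {"jaw": 0.0, "offset": [0, 0, 0.2], "rot": [0, 0, 0]}, {"jaw": 0.0, "offset": [0, 0, 0], "rot": [0, 0, 0]}, {"jaw": 0.0, "offset": [0, 0, 0], "rot": [0, 0, 0]}, {"jaw": 0.0, "offset": [0, 0, 0], "rot": [0, 0, 0]}])

```text
time_s: 30.45
eef_pos: [0.6023, 0.0054, 0.0934]
eef_rot: [0.0, 0.996, 0.086, 0.001]
wrist_force: [-3.0, 1.6, 13.9]
opening: 0.164
grasp_force: 60.2
```

```bash
python3 -c "
from h import *
feel(3);print(ctrl.get_obs()['opening'])"
```

```text
t 30.55 pos [602.31   5.37  93.39] F [-3.46  1.53 13.01] T [0.32 0.77 0.01]
0.16502183746286003
```

Pressed at about 14 N. Relieve, open and retreat.

apply_moves(moves=[{"jaw": 0.0, "offset": [0.3, 0, -0.8], "rot": [0, 0, 0]}, {"jaw": 0.0, "offset": [0, 0, -0.5], "rot": [0, 0, 0]}, {"jaw": 0.0, "offset": [0, 0, 0], "rot": [0, 0, 0]}, {"jaw": 0.3, "offset": [0, 0, 0], "rot": [0, 0, 0]}, {"jaw": 0.5, "offset": [0, 0, 0], "rot": [0, 0, 0]}])

```text
time_s: 31.22
eef_pos: [0.6014, 0.0053, 0.0922]
eef_rot: [-0.0, 0.996, 0.086, -0.0]
wrist_force: [0.1, -0.3, 0.4]
opening: 0.491
grasp_force: 0.0
```

apply_moves(moves=[{"jaw": 0.5, "offset": [0, 0, 0], "rot": [0, 0, 0]}, {"jaw": 0.5, "offset": [0, 0, 0], "rot": [0, 0, 0]}, {"jaw": 0.5, "offset": [0, 0, -10], "rot": [0, 0, 0]}, {"jaw": 0.5, "offset": [0, 0, -30], "rot": [0, 0, 0]}, {"jaw": 0.5, "offset": [0, 0, -40], "rot": [0, 0, 0]}])

```text
time_s: 31.85
eef_pos: [0.601, 0.0054, 0.1732]
eef_rot: [-0.0, 0.996, 0.086, -0.001]
wrist_force: [1.0, -0.2, 0.7]
opening: 0.499
grasp_force: 0.0
```

apply_moves(moves=[{"jaw": 0.5, "offset": [0, 0, -30], "rot": [0, 0, 0]}, {"jaw": 0.5, "offset": [-40, 0, 0], "rot": [0, 0, 0]}, {"jaw": 0.5, "offset": [-50, 20, 0], "rot": [0, 0, 0]}, {"jaw": 0.5, "offset": [-50, 40, 0], "rot": [0, 0, 0]}, {"jaw": 0.5, "offset": [0, 40, 0], "rot": [0, 0, 0]}])

```text
time_s: 32.48
eef_pos: [0.4791, -0.1163, 0.2031]
eef_rot: [-0.0, 0.996, 0.086, -0.0]
wrist_force: [1.2, 0.2, 0.3]
opening: 0.5
grasp_force: 0.0
```

```bash
python3 - <<'E'
from h import *
feel(1)
for c in ['scene','top']:
    im,d=snap(c);W=world(c,d);X,Y,Z=[W[...,i] for i in range(3)]
    for h in (.095,.105,.115,.1245):
        p=W[(np.hypot(X-.6015,Y-.005)<.022)&(abs(Z-h)<.005)&(d>0)]
        if len(p):print(c,h,len(p),p.mean(0).round(4))
    p=W[(np.hypot(X-.6015,Y-.005)<.022)&(d>0)];print('top z',np.sort(p[:,2])[-4:].round(4))
    p=W[(np.hypot(X-.598,Y-.1145)<.02)&(abs(Z-.14)<.004)&(d>0)];print('post',p.mean(0).round(4))
    if c=='scene': s=im
    else: a=im
cv2.imwrite('pics/c7.png',cv2.hconcat([cv2.resize(a[150:260,230:340,::-1],(400,400),interpolation=2),cv2.resize(s[160:270,280:390,::-1],(400,400),interpolation=2)]))
E
```

```text
t 32.475 pos [ 479.1  -116.29  203.09] F [1.2  0.24 0.34] T [-0.01 -0.06 -0.01]
scene 0.095 17 [0.6043 0.0016 0.0949]
scene 0.105 19 [0.6044 0.0025 0.1057]
scene 0.115 19 [0.6042 0.0021 0.1162]
scene 0.1245 22 [0.6004 0.0033 0.1242]
top z [0.1257 0.1258 0.1259 0.1274]
post [0.5978 0.1136 0.14  ]
top 0.095 3 [0.5945 0.0022 0.0961]
top 0.105 2 [0.5977 0.002  0.1046]
top 0.115 7 [0.5993 0.0034 0.1167]
top 0.1245 21 [0.6015 0.0027 0.1246]
top z [0.128  0.1286 0.1286 0.129 ]
post [0.5983 0.1151 0.139 ]
```

View pics/c7.png

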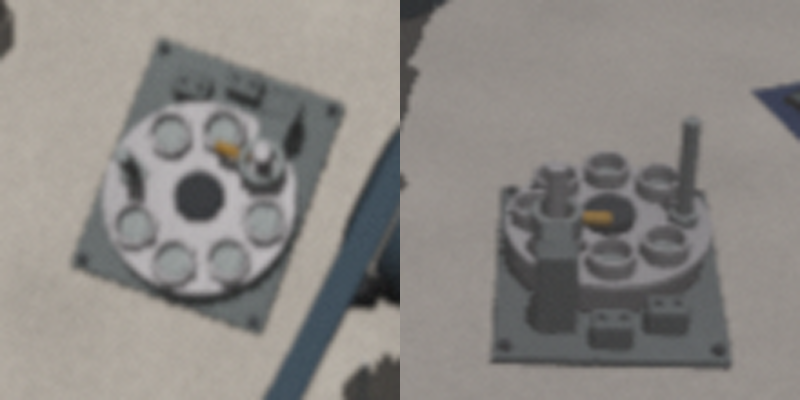

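The punch stands upright in the bush at (262,163) / (555,190), with its top at 124.5 mm, so its underside is at about 44.5 mm. The turret has not moved.

```bash
python3 -c "
from bench import ctrl
print(ctrl.hand_in())"
```

```text
the job is handed in; nothing more can be done
None
```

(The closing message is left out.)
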